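Slip the open ring weight onto the bottle neck

TASK

Get the blue-capped bottle ready for the water bath: slip the yellow open (C-shaped) ring weight sideways through its gap round the bottle's neck, below the cap, and let it rest level on the bottle's shoulder, then let go. Keep the bottle standing where it is, and leave the red-capped bottle and the green closed ring alone.

Things in the scene. Friction and masses are not known exactly. Their poses are not given: they have to be found in the camera images.
- ring_grip (a point): Middle of the white upright grip fin (40 x 12 x 50 mm, thin across y) of the loose yellow ring weight (0.25 kg). Ring: flat C, 14 mm thick, 90 mm across, 50 mm bore, 42 mm gap opening to its +x, flaring to 80 mm; it lies flat, z up. The bore centre is 90 mm along +x, the horn tips 119 mm, the ring's underside (level with the fin's foot) 30 mm below. Pinch the fin across y from above.
- blue_neck (a point): Neck axis of the blue-capped bottle, 100 mm above its foot. Loose amber bottle, 0.6 kg, 90 mm diameter up to 78 mm high, then a shoulder sloping to the neck at 98 mm. Neck: 26 mm diameter, bare from 98 to 145 mm high; above it a 60 mm blue cap, top at 167 mm, which the ring cannot pass over. At rest on the shoulder the ring's underside is 91 mm above the bench. z up.
- closed_ring: Green closed ring weight, same sizes and grip fin as the yellow one but without a gap, loose on the bench; leave it. Origin: centre of its bore, at its underside; its fin's centre is 90 mm along -x and 30 mm up.
- red_bottle: Red-capped amber bottle, same sizes as the blue-capped one; leave it. Origin: centre of its foot.
Not all that is in view belongs to the job. What is meant by the part that bears ring_grip is not pink, and is the larger of those in its own colour.

How it is judged:
By the outcome, as a careful person would: the job done as asked, in the order asked, and still so for the second after the job is handed in, with the robot touching nothing.
It also fails if it takes over 43 s, if anything falls off the work surface, if the arm or the gripper's body presses on something with over 40 N, if the wrist force passes 120 N, or if a joint passes its speed limit or range.

ROBOT

A 6-joint arm with a two-finger parallel gripper is mounted at the origin on the work surface. World frame = base frame: x ahead of the robot, y to its left, z up, the work surface at z = 0. Lengths are in m, angles in degrees, forces in N, time in s.
With the tool pointing down it reaches from about 0.375 to 0.9 m from the base axis. Payload 3.1 kg.
Tool frame: the origin (TCP) lies midway between the tips of the shut fingers; the grasp point (between the pads) lies bot.hold_point_z behind it (bot.hold_point_z is the distance from the TCP to the grasp point, in m); z points along the fingers, y is the direction in which the jaws open and shut (so a half turn about z gives the same grasp; the last joint's range is limited). The gripper opens to 87 mm and grips with 3 to 60 N. Pads are 19 mm wide; open, the fingers measure 117 mm over their backs; the gripper's body (75 mm by 190 mm) begins 51 mm behind the grasp point.
Start: joints at [-74.857, 30.224, 82.088, -0, 67.689, -10.227], TCP at [0.268, -0.565, 0.223] pointing down, gripper open.
Joint ranges: [-176.69, 176.69], [-43.24, 126.21], [12.49, 139.97], [-82, 262], [0, 151.66], [-163.58, 163.58]. Speed limits (degrees/s): [159.86, 159.86, 180, 180, 180, 180].

INTERFACE

Orientations are given as a 3x3 rotation matrix whose columns are the frame's x, y, z axes.
In Python, from rig import bot, vision gives the robot as it stands.
- The arm moves only by the shell command python3 -m inch 'ROWS'. ROWS is JSON, a list of rows, each a list of 5 numbers: the finger opening in mm, from 0 to 87, then the shift along the tool's x, y, z in mm, then the turn about the tool's z in rad. In form: [[hand, dx, dy, dz, roll], ...]. A call has 1 to 8 rows; each row is the pose to reach, as a shift and turn from the pose measured when the call began, along the tool's axes at that moment; what a row does not reach only later rows make up. A row lasts 1/10 s, in which the tool goes at most 50 mm and 8.59 degrees, less where a joint would pass 70% of its speed; a pose out of reach is approached as far as the arm can. A call with a gripper value outside its range is refused whole. The fingers move at their own pace and stop on an object; the grip force is fixed at half the most. Time passes only in rows, so rows that repeat a pose let the fingers close. It gives the time, the measured TCP pose, the force and the opening at its end, in the units of the state.
- bot.read_state(): the state, without advancing time (a new reading comes with each control period).
- vision.capture(name): name is "scene" or "top"; returns (picture, depth): 480x640x3 uint8, red, green, blue; 480x640 float32, m along the optical axis (not along the pixel's ray), 0 where there is no reading.
- vision.camera_model(name): a dict with "intrinsics" (3x3 intrinsics, pixels), "camera_from_world" (4x4, takes a point from world to camera coordinates). Camera axes: x right, y down, z forward; pixel columns grow to the right and rows downward; lengths in m; the calibration is good to about 2 mm. A picture is of the moment at which its call begins. camera_model takes no time and is no camera call.
- bot.hand_in(): hands the job in, once; it reports no verdict.
The state is a dict: "time_s": time; "joint_positions": joint angles; "qvel": joint speeds; "tau": joint torques, N m; "position": TCP position; "tcp_rot": TCP orientation; "force": force on the tool from outside, world axes, zero at the start; "moment": the same for the moment, N m; "opening": opening from 0.0 (shut) to 1.0 (fully open).
Only numpy, scipy, OpenCV 4.12 (cv2) and the standard library are available. Lean on these libraries where they do the work, as an engineer would, in place of code of your own. Each camera call takes 0.05 s, during which the arm holds its last target. There are 200 camera calls.

## Working session

There is one attempt and no reset: what is moved stays moved. The work goes in short steps, Python scripts to look and compute and a shell command to move; the robot and the scene stay as the last step left them, time stands still between calls to the robot, and variables do not carry over. Pictures are saved under pics/ and viewed, about 8 in all and at most 12, crops included, and the job is handed in when it is done.

```bash
mkdir -p pics; ls
python3 - <<'E'
from rig import bot, vision
import cv2,numpy as np
print(bot.read_state(), bot.hold_point_z)
for n in("scene","top"):
    p,d=vision.capture(n); cv2.imwrite(f"pics/{n}0.png",p[:,:,::-1]); np.savez(f"pics/{n}0.npz",p=p,d=d)
    print(vision.camera_model(n))
E
```

```text
pics
{'time_s': 0.0, 'joint_positions': array([-7.48568297e+01,  3.02773722e+01,  8.21569719e+01, -2.29167190e-04,
        6.76889031e+01, -1.02271789e+01]), 'qvel': array([ 0.1344236 ,  0.03524903,  0.08556899, -0.00327998,  0.02951002,
       -0.09649297]), 'tau': array([-4.40550593e-04, -4.40043032e+01, -1.76591617e+01,  6.32395735e-02,
        5.81452169e-02, -1.66751497e-04]), 'position': array([ 0.26762359, -0.56398852,  0.22158548]), 'tcp_rot': array([[ 9.03556602e-01,  4.28468373e-01, -5.65499369e-04],
       [ 4.28468580e-01, -9.03554298e-01,  2.07540793e-03],
       [ 3.78287276e-04, -2.11754725e-03, -9.99997686e-01]]), 'force': array([ 0.00341244, -0.63390821,  0.54057099]), 'moment': array([-0.03395615, -0.04282675,  0.01430453]), 'opening': 0.9947720854380523} 0.0187
{'intrinsics': array([[460.72661983,   0.        , 321.60463509],
       [  0.        , 460.72661983, 240.20571173],
       [  0.        ,   0.        ,   1.        ]]), 'camera_from_world': array([[ 0.80418277,  0.59436659,  0.00429367, -0.40176984],
       [ 0.30808018, -0.41063554, -0.85817542, -0.0566149 ],
       [-0.50830766,  0.69145268, -0.51333859,  1.1052638 ],
       [ 0.        ,  0.        ,  0.        ,  1.        ]])}
{'intrinsics': array([[563.09248168,   0.        , 320.71504168],
       [  0.        , 563.09248168, 243.02770938],
       [  0.        ,   0.        ,   1.        ]]), 'camera_from_world': array([[ 0.01602314, -0.9997307 ,  0.01678652, -0.01544013],
       [-0.9901487 , -0.01820069, -0.13883188,  0.50011746],
       [ 0.13910002, -0.01439663, -0.99017368,  1.37923903],
       [ 0.        ,  0.        ,  0.        ,  1.        ]])}
```

View pics/scene0.png

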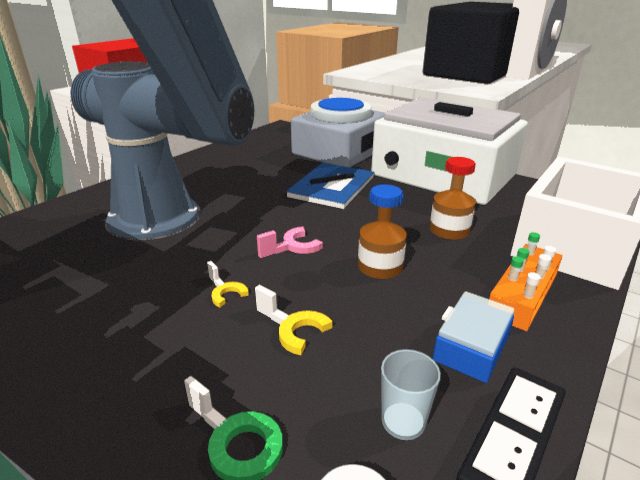

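View pics/top0.png

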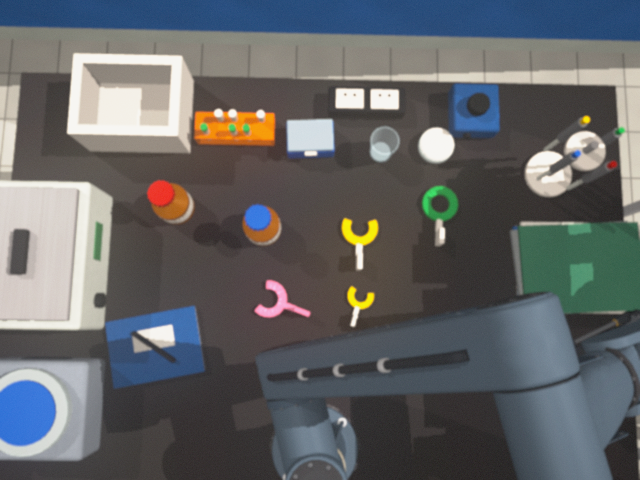

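The scene picture shows three open C rings: large yellow at about (305,330) scene / (360,232) top, small yellow at (230,292) / (360,298), and pink at (302,240) / (275,300). The large yellow one fits (not pink, and the larger of its colour). The blue-capped bottle is at (383,230) / (260,222).

```bash
cat > h.py <<'E'
from rig import bot, vision
import cv2,numpy as np
def ray(n,uv,z):
    "pixels -> world points on plane z"
    m=vision.camera_model(n);K=m["intrinsics"];T=m["camera_from_world"];R=T[:3,:3];c=-R.T@T[:3,3]
    uv=np.atleast_2d(uv).astype(float); d=(np.c_[uv,np.ones(len(uv))]@np.linalg.inv(K).T)@R
    return c+d*((z-c[2])/d[:,2])[:,None]
def cloud(n,depth,mask):
    m=vision.camera_model(n);K=m["intrinsics"];T=m["camera_from_world"]
    v,u=np.nonzero(mask&(depth>0)); z=depth[v,u]
    P=(np.c_[u,v,np.ones(len(u))]@np.linalg.inv(K).T)*z[:,None]
    return (P-T[:3,3])@T[:3,:3]
def comps(p,lo,hi,amin=30):
    h=cv2.cvtColor(p,cv2.COLOR_RGB2HSV); m=cv2.inRange(h,lo,hi)
    n,l,s,c=cv2.connectedComponentsWithStats(m)
    return [(s[i],c[i],l==i) for i in range(1,n) if s[i,4]>=amin]
E
python3 - <<'E'
from h import *
np.set_printoptions(precision=4,suppress=True)
for n in("top","scene"):
    f=np.load(f"pics/{n}0.npz");p,d=f["p"],f["d"]
    for nm,lo,hi in(("yel",(20,120,90),(35,255,255)),("blue",(100,150,60),(125,255,255)),("grn",(55,120,40),(85,255,255)),("red",(0,180,80),(6,255,255))):
        for s,c,m in comps(p,lo,hi):
            C=cloud(n,d,m)
            if len(C)==0: continue
            if nm=="yel":
                cn=max(cv2.findContours(m.astype(np.uint8),0,1)[0],key=len)[:,0]
                W=ray(n,cn,.014)[:,:2].astype(np.float32)
                print(n,nm,s,c,"encl",cv2.minEnclosingCircle(W),"z",np.percentile(C[:,2],[5,50,95]))
            else: 
                t=C[C[:,2]>np.percentile(C[:,2],90)-.004]
                print(n,nm,s,c,"med",np.median(C,0),"top mid",(t.min(0)+t.max(0))/2)
# fin near big yellow ring
for n,(x0,x1,y0,y1) in(("top",(345,378,238,275)),("scene",(245,295,280,330))):
    f=np.load(f"pics/{n}0.npz");p,d=f["p"],f["d"]
    h=cv2.cvtColor(p,cv2.COLOR_RGB2HSV);m=(h[...,1]<60)&(h[...,2]>110)
    r=np.zeros_like(m);r[y0:y1,x0:x1]=1;C=cloud(n,d,m&r);t=C[(C[:,2]>.035)]
    print(n,"fin",len(C),np.percentile(C,[2,50,98],axis=0),"mid of upper",(t.min(0)+t.max(0))/2,t.mean(0))
    C2=t[:,:2]-t[:,:2].mean(0);print(np.linalg.svd(C2,full_matrices=False)[2][0])
a=cv2.imread("pics/top0.png")[200:320,230:390];b=cv2.imread("pics/scene0.png")[220:370,190:440]
cv2.imwrite("pics/crop0.png",np.vstack([cv2.resize(a,(440,330),interpolation=2),cv2.resize(b,(440,264),interpolation=2)]))
E
```

```text
top yel [580 115  11  10  76] [585.3553 119.5132] encl ((0.8470605611801147, -0.7022644877433777), 0.01527851540595293) z [-0.0013  0.2711  0.2788]
top yel [341 217  38  29 623] [359.2039 232.0433] encl ((0.5456425547599792, -0.10606508702039719), 0.048918940126895905) z [-0.0021  0.0131  0.0192]
top yel [347 286  28  24 361] [359.4349 298.5623] encl ((0.37250277400016785, -0.10895601660013199), 0.03591994196176529) z [-0.0032  0.0084  0.0144]
top blue [    0     0   640    40 20647] [343.9256  15.9138] med [ 1.4419 -0.1324 -0.5376] top mid [ 1.4418 -0.3034 -0.4132]
top blue [ 454   84   45   48 1268] [478.1238 108.4385] med [ 0.8402 -0.4081  0.0599] top mid [ 0.8557 -0.3999  0.0647]
top blue [245 205  25  25 473] [257.1966 216.6977] med [0.5396 0.1413 0.1672] top mid [0.5401 0.1425 0.1705]
top blue [ 135  307   64   39 1122] [175.9554 323.6667] med [0.298  0.339  0.0174] top mid [0.2881 0.3708 0.0228]
top blue [   0  381   55   64 2917] [ 25.0432 412.5015] med [0.0986 0.6345 0.1569] top mid [0.0987 0.6313 0.1613]
top grn [616 128   8   6  35] [619.6857 130.6286] med [ 0.7238 -0.6447
[... 1363 characters left out ...]
 grn [ 208  411   75   69 3376] [245.4787 446.5764] med [ 0.6178 -0.3177  0.0141] top mid [ 0.6147 -0.3135  0.0142]
scene red [  73   39   74   33 1462] [106.4925  52.9802] med [-0.5921  0.2936  0.2778] top mid [-0.2559  0.1907  0.3518]
scene red [445 157  30  19 440] [459.6455 165.5386] med [0.5977 0.3485 0.1645] top mid [0.594  0.3614 0.166 ]
top fin 214 [[ 0.436  -0.1167 -0.0053]
 [ 0.4678 -0.1029  0.0165]
 [ 0.5005 -0.0959  0.0537]] mid of upper [ 0.4557 -0.1022  0.0476] [ 0.455  -0.1022  0.0491]
[-1.      0.0041]
scene fin 690 [[ 0.4105 -0.1126 -0.0001]
 [ 0.4668 -0.1093  0.0233]
 [ 0.4989 -0.0508  0.0511]] mid of upper [ 0.458  -0.1049  0.0439] [ 0.4605 -0.1072  0.0455]
[0.9998 0.022 ]
```

View pics/crop0.png

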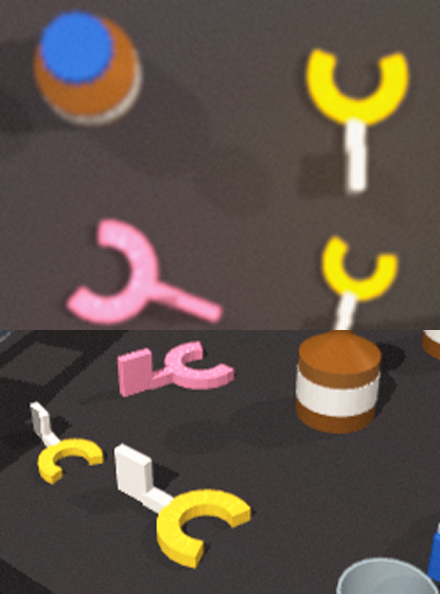

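Top crop: large yellow ring with gap up (+x) and its white fin below it; the small yellow and pink ones are distractors. Fin is at about (0.457,-0.103), yaw about -2°; blue bottle axis is at (0.541,0.141). Moving over the fin.

```bash
python3 -m inch '[[60,20,-18,0,0.03],[60,55,-50,0,0.09],[60,95,-85,0,0.15],[60,135,-121,0,0.2],[60,175,-157,0,0.25],[60,215,-193,0,0.3],[60,250,-224,0,0.35],[60,270,-242,0,0.38]]'
python3 - <<'E'
from rig import bot
import numpy as np
s=bot.read_state();R=s["tcp_rot"];d=np.array([.461,-.104,.10])-s["position"]
print(s["time_s"],s["position"],(R.T@d*1000).round(1),"yaw",np.degrees(np.arctan2(R[1,0],R[0,0])),R[2])
E
```

```text
time_s: 0.9
position: [0.408, -0.2267, 0.222]
tcp_rot: [[0.998, 0.062, -0.001], [0.062, -0.998, 0.003], [-0.001, -0.003, -1.0]]
force: [0.8, -0.3, -0.5]
opening: 0.69
0.9 [ 0.40796537 -0.22666688  0.22199427] [  60.7 -118.7  122.3] yaw 3.5580257496795964 [-0.00107815 -0.00333387 -0.99999386]
```

```bash
python3 -m inch '[[60,8,-16,15,0.01],[60,20,-40,45,0.03],[60,32,-64,75,0.05],[60,44,-88,100,0.07],[60,54,-108,115,0.09],[60,61,-119,122,0.09],[60,61,-119,122,0.09],[60,61,-119,122,0.09]]'
python3 - <<'E'
from h import *
np.set_printoptions(precision=4,suppress=True)
s=bot.read_state();R=s["tcp_rot"];print(s["position"],"yaw",np.degrees(np.arctan2(R[1,0],R[0,0])))
p,d=vision.capture("scene");q,_=vision.capture("top")
b=p[200:380,170:430,::-1];a=q[170:320,280:440,::-1]
cv2.imwrite("pics/c1.png",np.hstack([cv2.resize(b,(440,305)),cv2.resize(a,(325,305))]))
E
```

```text
time_s: 1.7
position: [0.4618, -0.1043, 0.1007]
tcp_rot: [[1.0, -0.027, -0.0], [-0.027, -1.0, 0.002], [-0.0, -0.002, -1.0]]
force: [0.3, -1.5, -0.5]
opening: 0.691
[ 0.4618 -0.1043  0.1007] yaw -1.546440216849602
```

View pics/c1.png

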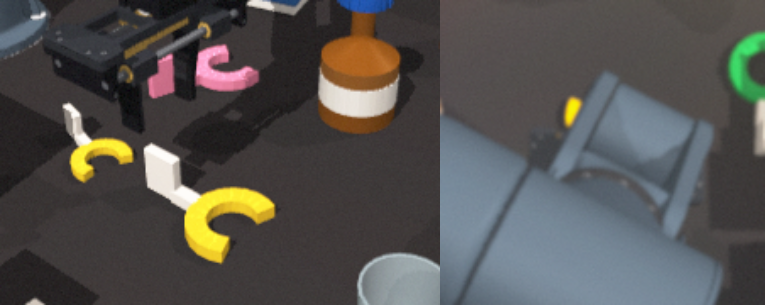

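The gripper hovers above the fin (crop (165,165)), fingers either side in y, nothing else beneath. Descend and close.

```bash
python3 -m inch '[[60,0,0,15,0],[60,0,0,40,0],[60,0,0,65,0],[60,0,0,80,0],[60,0,0,87,0],[60,0,0,87,0],[40,0,0,87,0],[20,0,0,87,0]]'; python3 -m inch '[[0,0,0,0,0],[0,0,0,0,0],[0,0,0,0,0],[0,0,0,0,0],[0,0,0,0,0],[0,0,0,0,0]]'
```

```text
time_s: 2.6
position: [0.4625, -0.1052, 0.0151]
tcp_rot: [[1.0, -0.029, 0.002], [-0.029, -1.0, 0.001], [0.002, -0.001, -1.0]]
force: [1.0, 0.8, 1.0]
opening: 0.588
time_s: 3.2
position: [0.4624, -0.105, 0.0151]
tcp_rot: [[1.0, -0.029, 0.002], [-0.029, -1.0, 0.001], [0.002, -0.001, -1.0]]
force: [-0.2, 0.5, 0.8]
opening: 0.137
```

```bash
python3 -m inch '[[0,0,0,-5,0],[0,0,0,-15,0],[0,0,0,-35,0],[0,0,0,-60,0],[0,0,0,-85,0],[0,0,0,-103,0],[0,0,0,-112,0],[0,0,0,-112,0]]'
python3 - <<'E'
from h import *
np.set_printoptions(precision=4,suppress=True)
s=bot.read_state();print(s["position"],s["opening"],s["force"],s["moment"])
p,d=vision.capture("scene");cv2.imwrite("pics/c2.png",cv2.resize(p[120:380,170:470,::-1],(690,598)))
E
```

```text
time_s: 4.0
position: [0.4627, -0.1055, 0.1284]
tcp_rot: [[1.0, -0.029, 0.005], [-0.029, -1.0, 0.0], [0.005, -0.0, -1.0]]
force: [0.4, -0.7, -1.3]
opening: 0.137
[ 0.4627 -0.1055  0.1284] 0.1366823391523119 [ 0.3687 -0.7328 -1.2935] [ 0.0483  0.1392 -0.0209]
```

View pics/c2.png

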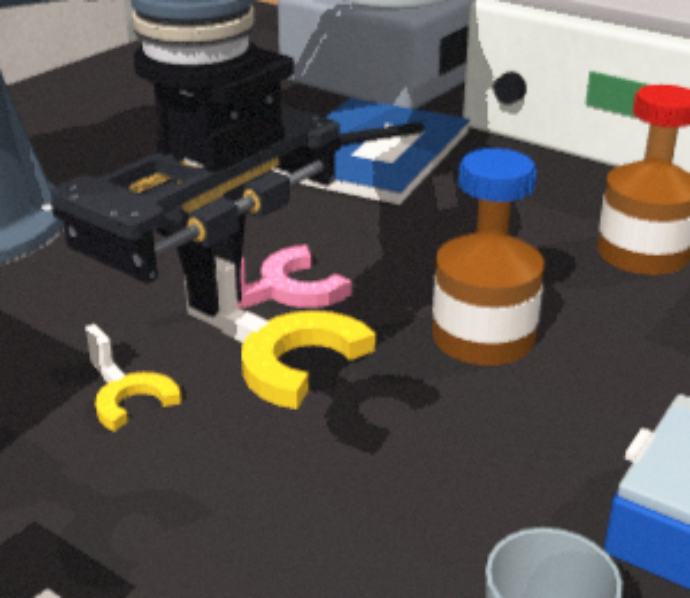

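The ring is held, lifted and looks level at crop (305,355). Measure its tilt and bore position, then retreat toward the pre-insertion pose.

```bash
cat >> h.py <<'E'
def ringpose(n="scene"):
    p,d=vision.capture(n); s,c,m=max(comps(p,(20,120,90),(35,255,255)),key=lambda k:k[0][4])
    C=cloud(n,d,cv2.erode(m.astype(np.uint8),np.ones((3,3)))>0)
    for _ in range(6):
        A=np.c_[C[:,:2],np.ones(len(C))];k=np.linalg.lstsq(A,C[:,2],rcond=None)[0];r=C[:,2]-A@k;C=C[r>-.003] if (r<-.003).any() else C
    zt=C[:,2].mean()
    h=cv2.convexHull(np.array(np.c_[np.nonzero(m)[::-1]],np.int32))[:,0]
    W=ray(n,h,zt)[:,:2].astype(np.float32)
    print("slopes deg",np.degrees(np.arctan(k[:2])).round(2),"top z",zt.round(4),"mid",C.mean(0).round(4),"min/max",C.min(0).round(4),C.max(0).round(4),"circ",cv2.minEnclosingCircle(W))
E
python3 - <<'E'
from h import *
ringpose()
E
python3 -m inch '[[0,-6,0,0,0],[0,-20,0,0,0],[0,-38,0,0,0],[0,-56,0,0,0],[0,-70,0,0,0],[0,-80,0,0,0],[0,-80,0,0,0]]'
```

```text
slopes deg [-0.72  0.06] top z 0.1261 mid [ 0.536  -0.1101  0.1261] min/max [ 0.5049 -0.1532  0.1228] [ 0.5689 -0.063   0.1285] circ ((0.5505520701408386, -0.11343617737293243), 0.0556512251496315)
time_s: 4.8
position: [0.3795, -0.1017, 0.1261]
tcp_rot: [[1.0, -0.03, -0.002], [-0.03, -1.0, 0.004], [-0.002, -0.004, -1.0]]
force: [0.5, -0.1, -2.2]
opening: 0.137
```

```bash
python3 -m inch '[[0,5,-12,-2,0],[0,6,-40,-4,-0.01],[0,6,-75,-4,-0.01],[0,4,-110,-4,-0.02],[0,2,-145,-4,-0.03],[0,0,-180,-4,-0.03],[0,-1,-210,-4,-0.03],[0,-2,-230,-4,-0.03]]'
python3 - <<'E'
from rig import bot
import numpy as np
s=bot.read_state();R=s["tcp_rot"];d=np.array([.385,.1412,.130])-s["position"]
print((R.T@d*1000).round(1),"yaw",np.arctan2(R[1,0],R[0,0]))
E
```

```text
time_s: 5.6
position: [0.3848, 0.1303, 0.1309]
tcp_rot: [[1.0, 0.002, -0.001], [0.002, -1.0, 0.004], [-0.001, -0.004, -1.0]]
force: [-0.5, -0.5, -2.7]
opening: 0.132
[  0.2 -10.9   0.9] yaw 0.0019968785918694615
```

```bash
python3 -m inch '[[0,0,-6,0,0],[0,0,-11,0,0],[0,0,-11,0,0],[0,0,-11,0,0],[0,0,-11,0,0]]'
python3 - <<'E'
from h import *
s=bot.read_state();print(s["position"],s["tcp_rot"][:,2])
ringpose();ringpose("top")
p,d=vision.capture("scene");q,e=vision.capture("top")
for n,P,D in(("scene",p,d),("top",q,e)):
    for S,c,m in comps(P,(100,150,60),(125,255,255)):
        C=cloud(n,D,m)
        if len(C) and abs(np.median(C,0)-[.541,.14,.167]).max()<.03:
            h=cv2.convexHull(np.array(np.c_[np.nonzero(m)[::-1]],np.int32))[:,0]
            if n=="top": print("cap circ",n,cv2.minEnclosingCircle(ray(n,h,.167)[:,:2].astype(np.float32)))
            print(n,np.median(C,0))
cv2.imwrite("pics/c3.png",np.hstack([cv2.resize(p[130:330,250:470,::-1],(396,360)),cv2.resize(q[150:350,180:400,::-1],(396,360))]))
E
```

```text
time_s: 6.1
position: [0.385, 0.1405, 0.1309]
tcp_rot: [[1.0, 0.0, -0.001], [0.0, -1.0, 0.004], [-0.001, -0.004, -1.0]]
force: [-0.1, -0.8, -2.2]
opening: 0.138
[0.38502628 0.14051413 0.13087013] [-0.00141796  0.00415169 -0.99999038]
slopes deg [-0.97  0.23] top z 0.129 mid [0.4593 0.1346 0.129 ] min/max [0.4311 0.0939 0.1255] [0.4915 0.1834 0.1311] circ ((0.47844547033309937, 0.13183124363422394), 0.06010445952415466)
slopes deg [-2.15  0.79] top z 0.0119 mid [ 0.3633 -0.1084  0.0119] min/max [ 0.3404 -0.1415  0.0083] [ 0.3928 -0.078   0.0202] circ ((0.371974915266037, -0.10908669978380203), 0.036117877811193466)
scene [0.54695445 0.12896774 0.16534503]
cap circ top ((0.5395652055740356, 0.14146606624126434), 0.028960086405277252)
top [0.53954674 0.14135371 0.16721847]
```

View pics/c3.png

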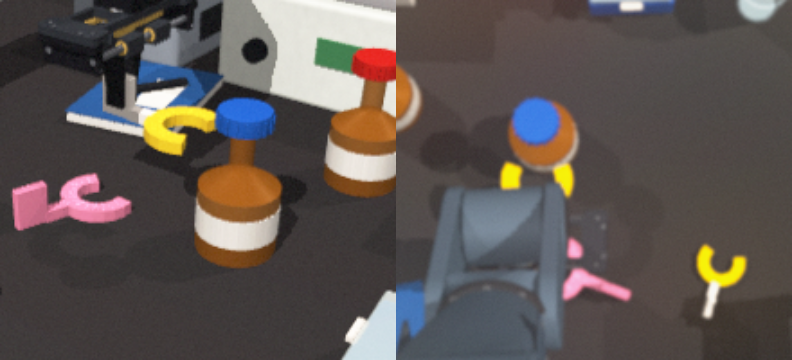

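Scene shows the horns level with the bare neck, below the cap; top shows horns at (512,180)/(563,180) straddling the cap axis (535,121). Insert +x 73 mm.

```bash
python3 -m inch '[[0,6,-1,0,0],[0,16,-1,0,0],[0,28,-1,0,0],[0,40,-1,0,0],[0,52,-1,0,0],[0,63,-1,0,0],[0,71,-1,0,0],[0,73,-1,0,0]]'
python3 - <<'E'
from h import *
s=bot.read_state();print(s["position"],s["force"],s["opening"]);ringpose()
p,d=vision.capture("scene");q,e=vision.capture("top")
m=[k for k in comps(q,(100,150,60),(125,255,255)) if abs(k[1][0]-257)<15 and abs(k[1][1]-217)<15]
for k in m: print("cap",np.median(cloud("top",e,k[2]),0))
cv2.imwrite("pics/c4.png",np.hstack([cv2.resize(p[150:300,300:465,::-1],(396,360)),cv2.resize(q[150:300,180:345,::-1],(396,360))]))
E
```

```text
time_s: 7.1
position: [0.4595, 0.1418, 0.1308]
tcp_rot: [[1.0, 0.001, -0.0], [0.001, -1.0, 0.004], [-0.0, -0.004, -1.0]]
force: [-0.2, -0.8, -1.8]
opening: 0.135
[0.459455   0.14183369 0.13080821] [-0.20365139 -0.82959661 -1.80358426] 0.13454079802756644
slopes deg [-0.3  -0.19] top z 0.01 mid [ 0.3659 -0.1081  0.01  ] min/max [ 0.3434 -0.1433  0.0069] [ 0.395  -0.0782  0.0136] circ ((0.3728010058403015, -0.11346401274204254), 0.03937916085124016)
cap [0.55729572 0.14462438 0.16734556]
```

View pics/c4.png

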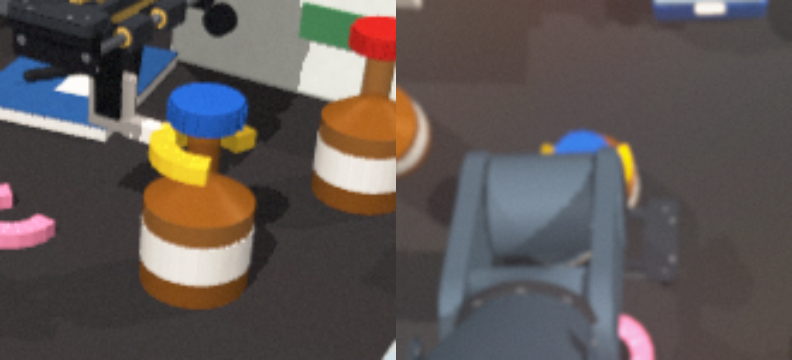

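The ring is round the neck below the cap (scene crop (190,150)); no contact force. Check centring and that the bottle did not move, numerically.

Run:
```python
from h import *
np.set_printoptions(precision=4,suppress=True)
for n in("scene","top"):
    p,d=vision.capture(n)
    for s,c,m in comps(p,(100,150,60),(125,255,255)):
        if abs(c-([385,195] if n=="scene" else [257,217])).max()<20: print(n,"cap",s,c)
    for s,c,m in comps(p,(20,120,90),(35,255,255),8):
        C=cloud(n,d,m)
        if len(C) and np.median(C[:,2])>.05 and np.median(C[:,1])>0: 
            v,u=np.nonzero(m);W=ray(n,np.c_[u,v],.129); print(n,"yel",s,c,np.median(C,0),"on plane min/max",W.min(0)[:2],W.max(0)[:2])
```

```text
scene cap [369 184  35  23 648] [385.9414 195.0309]
scene yel [366 144   6   5  12] [368.5 146. ] [0.4794 0.1734 0.229 ] on plane min/max [0.3314 0.4048] [0.3375 0.438 ]
scene yel [348 147  17  12  42] [355.7143 152.9524] [0.4801 0.1258 0.2287] on plane min/max [0.329  0.3215] [0.3421 0.408 ]
scene yel [363 153   6   5  10] [365.8 154.8] [0.4885 0.1519 0.22  ] on plane min/max [0.3538 0.3528] [0.3722 0.373 ]
scene yel [347 161   7   9  17] [350.8824 164.5882] [0.4885 0.1016 0.2173] on plane min/max [0.3541 0.2659] [0.383  0.3067]
scene yel [361 200  26  28 427] [372.6347 214.9532] [0.5311 0.1074 0.1279] on plane min/max [0.4964 0.0756] [0.5736 0.1549]
scene yel [392 202  14  12 103] [399.4563 208.1845] [0.5571 0.1701 0.1223] on plane min/max [0.5504 0.1403] [0.5742 0.1879]
top cap [247 205  20   9 141] [256.3191 209.3475]
top yel [200 122   4   7   9] [200.7778 124.6667] [0.7869 0.2988 0.0843] on plane min/max [0.7609 0.2826] [0.776  0.2895]
top yel [228 123   8   9  20] [231.5 126. ] [0.7857 0.2245 0.0824] on plane min/max [0.755  0.2051] [0.7751 0.2223]
top yel [242 123   5   6   8] [243.375 125.   ] [0.7927 0.1935 0.0686] on plane min/max [0.7631 0.1792] [0.7758 0.1886]
top yel [240 210   5   4  15] [242.2    211.7333] [0.5577 0.1832 0.1279] on plane min/max [0.5551 0.1763] [0.5623 0.1858]
top yel [272 210   7  16  65] [275.6154 216.9385] [0.5496 0.1011 0.1282] on plane min/max [0.5279 0.0959] [0.5638 0.1106]
```

Bottle unmoved (cap at (385.9,195.0), was (385.7,195.3)); the ring is centred in y at 0.141, x within a few mm. Lower onto the shoulder.

```bash
python3 -m inch '[[0,0,0,3,0],[0,0,0,8,0],[0,0,0,13,0],[0,0,0,17,0],[0,0,0,19,0],[0,0,0,19,0],[0,0,0,19,0]]'; for i in 1 2; do python3 -m inch '[[0,0,0,1,0],[0,0,0,2,0],[0,0,0,2,0]]'; done
```

```text
time_s: 8.05
position: [0.457, 0.142, 0.1116]
tcp_rot: [[1.0, 0.001, -0.003], [0.001, -1.0, 0.004], [-0.003, -0.004, -1.0]]
force: [0.1, -0.0, -2.1]
opening: 0.132
time_s: 8.35
position: [0.457, 0.142, 0.1096]
tcp_rot: [[1.0, 0.001, -0.003], [0.001, -1.0, 0.004], [-0.003, -0.004, -1.0]]
force: [0.2, -0.4, -1.9]
opening: 0.137
time_s: 8.65
position: [0.4569, 0.142, 0.1075]
tcp_rot: [[1.0, 0.001, -0.003], [0.001, -1.0, 0.004], [-0.003, -0.004, -1.0]]
force: [-0.4, -0.0, -2.8]
opening: 0.138
```

```bash
python3 -m inch '[[0,2,0,0,0],[0,2,0,0,0],[0,2,0,1,0],[0,2,0,1,0]]'
python3 - <<'E'
from h import *
np.set_printoptions(precision=4,suppress=True)
print(bot.read_state()["force"],bot.read_state()["moment"])
for n in("scene","top"):
    p,d=vision.capture(n)
    for s,c,m in comps(p,(100,150,60),(125,255,255)):
        if abs(c-([385,195] if n=="scene" else [257,217])).max()<20: print(n,"cap",s,c)
    for s,c,m in comps(p,(20,120,90),(35,255,255),15):
        C=cloud(n,d,m)
        if len(C) and .05<np.median(C[:,2])<.14 and 0<np.median(C[:,1])<.2: 
            v,u=np.nonzero(m);W=ray(n,np.c_[u,v],.106); print(n,"yel",s,c,np.median(C,0),"p95z",np.percentile(C[:,2],90),"plane",W.min(0)[:2],W.max(0)[:2])
    if n=="scene": cv2.imwrite("pics/c5.png",cv2.resize(p[150:300,300:465,::-1],(660,600)))
E
```

```text
time_s: 9.05
position: [0.4586, 0.142, 0.1069]
tcp_rot: [[1.0, 0.001, -0.003], [0.001, -1.0, 0.004], [-0.003, -0.004, -1.0]]
force: [-1.4, 0.0, 4.1]
opening: 0.136
[-1.437   0.0275  4.0968] [-0.0639  0.3528 -0.0186]
scene cap [369 184  35  24 670] [385.9239 195.2821]
scene yel [361 209  26  30 468] [372.6538 224.6175] [0.5289 0.1111 0.1049] p95z 0.10627855000148133 plane [0.4984 0.0762] [0.5743 0.1722]
scene yel [391 210  15  15 167] [397.4192 217.0359] [0.5525 0.1729 0.1021] p95z 0.10613377778199837 plane [0.534  0.1414] [0.5747 0.1898]
top cap [247 205  21  11 175] [256.4514 210.1714]
top yel [273 212   7  15  60] [276.25   217.8333] [0.5514 0.1023 0.1042] p95z 0.10886332543456191 plane [0.5295 0.0951] [0.5636 0.1098]
```

View pics/c5.png

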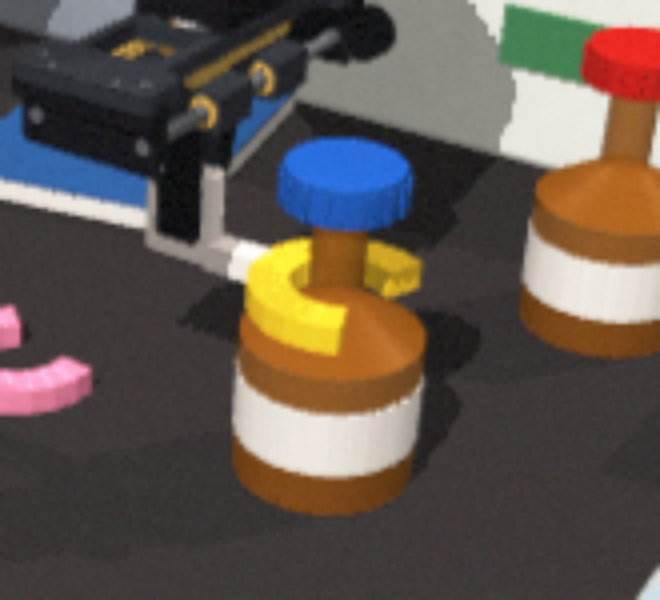

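Ring sits on the shoulder (crop (300,300)), level, underside ≈ 91.5 mm, contact about 6 N. Release and clear upward.

```bash
python3 -m inch '[[14,0,0,0,0],[17,0,0,0,0],[20,0,0,0,0],[25,0,0,0,0],[32,0,0,0,0],[40,0,0,0,0],[40,0,0,0,0],[40,0,0,0,0]]'
python3 - <<'E'
from h import *
np.set_printoptions(precision=4,suppress=True)
for n in("scene",):
    p,d=vision.capture(n)
    for s,c,m in comps(p,(100,150,60),(125,255,255)):
        if abs(c-[385,195]).max()<20: print(n,"cap",s,c)
    for s,c,m in comps(p,(20,120,90),(35,255,255),15):
        C=cloud(n,d,m)
        if len(C) and .05<np.median(C[:,2])<.14 and 0<np.median(C[:,1])<.2: 
            print(n,"yel",s,c,np.median(C,0),"p90z",np.percentile(C[:,2],90))
    cv2.imwrite("pics/c6.png",cv2.resize(p[150:300,300:465,::-1],(660,600)))
E
```

```text
time_s: 9.95
position: [0.4586, 0.142, 0.1068]
tcp_rot: [[1.0, 0.001, -0.003], [0.001, -1.0, 0.004], [-0.003, -0.004, -1.0]]
force: [0.6, 0.2, -0.3]
opening: 0.447
scene cap [362 172  10  12  60] [365.75   176.1167]
scene cap [369 184  35  24 670] [385.894 195.291]
scene yel [361 209  26  30 472] [372.3941 224.697 ] [0.528  0.1107 0.1044] p90z 0.10628679477508728
scene yel [391 211  15  15 160] [397.225  217.9625] [0.553  0.1732 0.1   ] p90z 0.10411524916283865
```

View pics/c6.png

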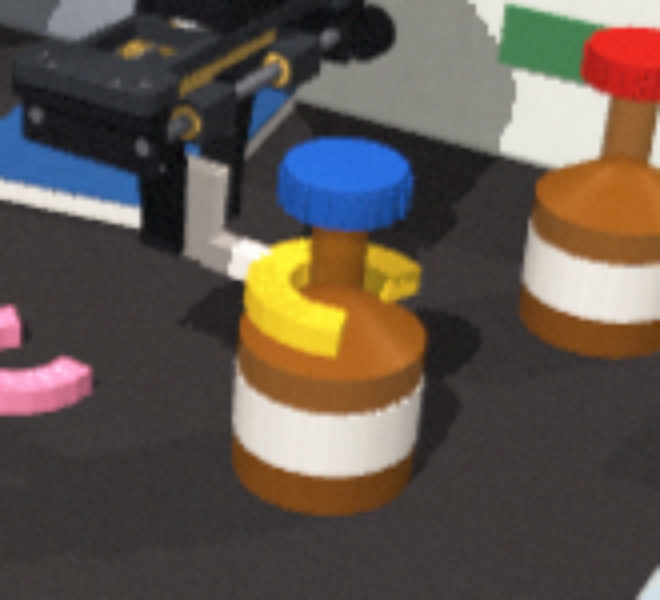

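Ring stays, fin free between the open fingers. Raise straight up and retreat, then final check.

```bash
python3 -m inch '[[40,0,0,-5,0],[40,0,0,-20,0],[40,0,0,-45,0],[40,0,0,-75,0],[40,0,0,-105,0],[40,0,0,-130,0],[40,0,0,-140,0],[40,0,0,-140,0]]'; python3 -m inch '[[40,0,10,0,0],[40,0,40,0,0],[40,0,80,0,0],[40,0,120,0,0],[40,0,160,0,0],[40,0,190,0,0],[40,0,200,0,0],[40,0,200,0,0]]';  python3 - <<'E'
from h import *
np.set_printoptions(precision=4,suppress=True)
ims=[]
for n in("scene","top"):
    p,d=vision.capture(n)
    for s,c,m in comps(p,(100,150,60),(125,255,255)):
        if abs(c-([385,195] if n=="scene" else [257,217])).max()<20: print(n,"cap",s,c)
    for s,c,m in comps(p,(55,120,40),(85,255,255),600): print(n,"green",c)
    for s,c,m in comps(p,(0,180,80),(6,255,255),400): print(n,"red",c)
    h=cv2.cvtColor(p,cv2.COLOR_RGB2HSV); m=(cv2.inRange(h,(20,120,90),(35,255,255))>0)
    C=cloud(n,d,cv2.erode(m.astype(np.uint8),np.ones((2,2)))>0)
    C=C[(abs(C[:,0]-.54)<.06)&(abs(C[:,1]-.14)<.06)&(C[:,2]>.1)&(C[:,2]<.115)]
    A=np.c_[C[:,:2]-[.54,.141],np.ones(len(C))];k=np.linalg.lstsq(A,C[:,2],rcond=None)[0]
    print(n,len(C),"slopes deg",np.degrees(k[:2]),"z top at axis",k[2],C.min(0),C.max(0))
    ims.append(cv2.resize(p[150:300,300:465,::-1] if n=="scene" else p[150:300,180:345,::-1],(396,360)))
cv2.imwrite("pics/c7.png",np.hstack(ims))
E
```

```text
time_s: 10.8
position: [0.4598, 0.1415, 0.2482]
tcp_rot: [[1.0, 0.001, 0.0], [0.001, -1.0, 0.004], [0.0, -0.004, -1.0]]
force: [-0.4, 0.5, -1.2]
opening: 0.461
time_s: 11.6
position: [0.4593, -0.0596, 0.2461]
tcp_rot: [[1.0, -0.002, -0.002], [-0.002, -1.0, 0.006], [-0.002, -0.006, -1.0]]
force: [-0.3, -0.8, -0.4]
opening: 0.457
scene cap [369 184  35  24 676] [385.7737 195.2914]
scene green [245.44   446.6398]
scene red [129.4679  53.0164]
scene red [459.6879 165.4761]
scene 370 slopes deg [-3.0306 -0.7502] z top at axis 0.1040274359677242 [0.5014 0.0951 0.1001] [0.565  0.1859 0.1129]
top cap [246 205  23  24 446] [257.2735 216.4933]
top green [439.4642 202.8127]
top red [160.6961 193.2514]
top 366 slopes deg [-2.5439 -0.9139] z top at axis 0.10467246716394707 [0.4979 0.0975 0.1001] [0.5622 0.1865 0.1132]
```

View pics/c7.png

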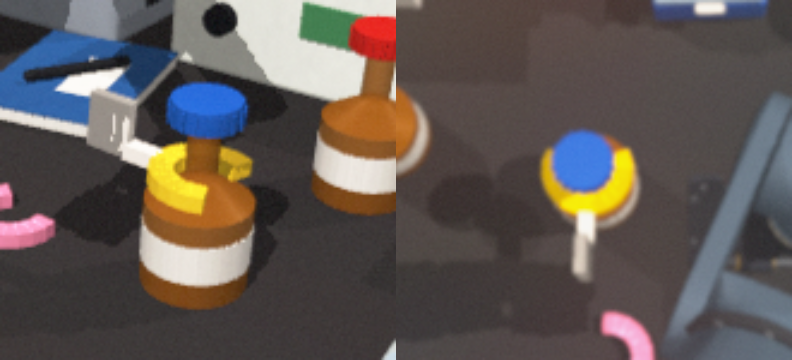

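Ring is seated round the neck, gripper away, bottle, red bottle and green ring unmoved. The slope reading of −2.5…−3° includes side-face pixels; check it with the robust fit, against the ring lying on the bench as a reference.

Run:
```python
from h import *
np.set_printoptions(precision=4,suppress=True)
def fit(C):
    for _ in range(10):
        A=np.c_[C[:,:2]-C[:,:2].mean(0),np.ones(len(C))];k=np.linalg.lstsq(A,C[:,2],rcond=None)[0];r=C[:,2]-A@k
        C=C[(r>-.0025)&(r<.005)]
    return len(C),np.degrees(k[:2]).round(2),k[2].round(4),C.mean(0)
for n in("scene","top"):
    D=[vision.capture(n) for _ in range(4)];p=D[0][0];d=np.mean([x[1] for x in D],0)
    f=np.load(f"pics/{n}0.npz");
    def m(p,lo,hi): return cv2.erode(cv2.inRange(cv2.cvtColor(p,cv2.COLOR_RGB2HSV),lo,hi),np.ones((3,3)))>0
    C=cloud(n,d,m(p,(20,120,90),(35,255,255)));C=C[(abs(C[:,:2]-[.54,.141])<.06).all(1)&(C[:,2]>.09)&(C[:,2]<.125)];print(n,"ring",fit(C))
    C=cloud(n,f["d"],m(f["p"],(20,120,90),(35,255,255)));C=C[(abs(C[:,:2]-[.546,-.106])<.06).all(1)];print(n,"ref same ring on bench",fit(C))
    h=cv2.cvtColor(p,cv2.COLOR_RGB2HSV);C=cloud(n,d,(h[...,1]<60)&(h[...,2]>100));C=C[(abs(C[:,:2]-[.452,.141])<[.03,.015]).all(1)&(C[:,2]>.09)&(C[:,2]<.2)]
    print("fin",len(C),np.percentile(C,[3,50,97],axis=0) if len(C) else "")
```

```text
scene ring (319, array([-2.97, -0.92]), np.float64(0.1048), array([0.5328, 0.1305, 0.1048]))
scene ref same ring on bench (776, array([ 0.  , -0.21]), np.float64(0.0141), array([ 0.5354, -0.108 ,  0.0141]))
fin 498 [[0.4366 0.1342 0.0972]
 [0.459  0.136  0.1217]
 [0.4786 0.1449 0.1446]]
top ring (293, array([-3.02, -0.96]), np.float64(0.1057), array([0.5238, 0.1339, 0.1057]))
top ref same ring on bench (264, array([-2.35,  0.24]), np.float64(0.0154), array([ 0.5317, -0.1051,  0.0154]))
fin 152 [[0.4326 0.1359 0.1002]
 [0.4545 0.1406 0.1428]
 [0.48   0.1482 0.1468]]
```

Both views agree on about −3° (horn side low), with bore about 4–5 mm past the bottle axis in +x: the back of the bore rides up the shoulder cone. I'll mend it: regrip, lift a little, shift back 4–5 mm, and set down again.

```bash
python3 -m inch '[[40,0,-10,0,0],[40,0,-40,0,0],[40,0,-80,0,0],[40,0,-120,0,0],[40,0,-160,0,0],[40,0,-190,0,0],[40,0,-202,0,0],[40,0,-202,0,0]]'; python3 -m inch '[[40,0,0,0,0],[40,0,0,20,0],[40,0,0,50,0],[40,0,0,80,0],[40,0,0,110,0],[40,0,0,130,0],[40,0,0,138,0],[40,0,0,138,0]]'
```

```text
time_s: 12.9
position: [0.4592, 0.1457, 0.2483]
tcp_rot: [[1.0, 0.006, 0.001], [0.006, -1.0, 0.004], [0.001, -0.004, -1.0]]
force: [0.6, -0.3, 0.2]
opening: 0.461
time_s: 13.7
position: [0.4589, 0.1452, 0.1095]
tcp_rot: [[1.0, 0.004, -0.002], [0.004, -1.0, 0.004], [-0.002, -0.004, -1.0]]
force: [0.5, -0.0, -0.7]
opening: 0.461
```

```bash
python3 -m inch '[[40,0,4,0,-0.004],[30,0,4,0,-0.004],[20,0,4,0,-0.004],[0,0,4,0,-0.004],[0,0,4,0,-0.004],[0,0,4,0,-0.004],[0,0,4,0,-0.004],[0,0,4,0,-0.004]]'; python3 -m inch '[[0,0,0,-1,0],[0,0,0,-3,0],[0,0,0,-5,0],[0,-2,0,-5,0],[0,-4,0,-5,0],[0,-5,0,-5,0],[0,-5,0,-5,0]]';  python3 -m inch '[[0,0,0,1,0],[0,0,0,2,0],[0,0,0,3,0],[0,0,0,4,0],[0,0,0,4,0]]'
```

```text
time_s: 14.5
position: [0.459, 0.1412, 0.1096]
tcp_rot: [[1.0, 0.008, -0.001], [0.008, -1.0, 0.004], [-0.001, -0.004, -1.0]]
force: [-0.7, -1.4, 2.2]
opening: 0.133
time_s: 15.2
position: [0.4535, 0.1412, 0.1145]
tcp_rot: [[1.0, 0.008, -0.002], [0.008, -1.0, 0.004], [-0.002, -0.004, -1.0]]
force: [0.4, -0.5, -2.1]
opening: 0.137
time_s: 15.7
position: [0.4539, 0.1411, 0.1107]
tcp_rot: [[1.0, 0.008, -0.001], [0.008, -1.0, 0.004], [-0.001, -0.004, -1.0]]
force: [-0.2, -0.6, 1.3]
opening: 0.133
```

```bash
python3 -m inch '[[0,0,0,1,0],[0,0,0,1,0],[14,0,0,1,0],[17,0,0,1,0],[20,0,0,1,0],[30,0,0,1,0],[40,0,0,1,0],[40,0,0,1,0]]'; python3 -m inch '[[40,0,0,-5,0],[40,0,0,-20,0],[40,0,0,-45,0],[40,0,0,-75,0],[40,0,0,-105,0],[40,0,0,-130,0],[40,0,0,-140,0],[40,0,0,-140,0]]'; python3 -m inch '[[40,0,10,0,0],[40,0,40,0,0],[40,0,80,0,0],[40,0,120,0,0],[40,0,160,0,0],[40,0,190,0,0],[40,0,200,0,0],[40,0,200,0,0]]'
python3 - <<'E'
from h import *
np.set_printoptions(precision=4,suppress=True)
def fit(C):
    for _ in range(10):
        A=np.c_[C[:,:2]-C[:,:2].mean(0),np.ones(len(C))];k=np.linalg.lstsq(A,C[:,2],rcond=None)[0];r=C[:,2]-A@k
        C=C[(r>-.0025)&(r<.005)]
    return len(C),np.degrees(k[:2]).round(2),k[2].round(4),C.mean(0),C.min(0),C.max(0)
ims=[]
for n in("scene","top"):
    D=[vision.capture(n) for _ in range(4)];p=D[0][0];d=np.mean([x[1] for x in D],0)
    m=cv2.erode(cv2.inRange(cv2.cvtColor(p,cv2.COLOR_RGB2HSV),(20,120,90),(35,255,255)),np.ones((3,3)))>0
    C=cloud(n,d,m);C=C[(abs(C[:,:2]-[.54,.141])<.06).all(1)&(C[:,2]>.09)&(C[:,2]<.125)];print(n,"ring",fit(C))
    for s,c,m in comps(p,(100,150,60),(125,255,255)):
        if abs(c-([385,195] if n=="scene" else [257,217])).max()<20: print(n,"cap",s,c)
    for s,c,m in comps(p,(55,120,40),(85,255,255),600): print(n,"green",c)
    for s,c,m in comps(p,(0,180,80),(6,255,255),400): print(n,"red",c)
    ims.append(cv2.resize(p[150:300,300:465,::-1] if n=="scene" else p[150:300,180:345,::-1],(396,360)))
cv2.imwrite("pics/c8.png",np.hstack(ims))
E
```

```text
time_s: 16.5
position: [0.4539, 0.1411, 0.1096]
tcp_rot: [[1.0, 0.008, -0.001], [0.008, -1.0, 0.004], [-0.001, -0.004, -1.0]]
force: [-0.3, -0.5, -0.8]
opening: 0.407
time_s: 17.3
position: [0.4548, 0.1407, 0.251]
tcp_rot: [[1.0, 0.008, 0.002], [0.008, -1.0, 0.004], [0.002, -0.004, -1.0]]
force: [-0.1, -0.7, -0.1]
opening: 0.46
time_s: 18.1
position: [0.4558, -0.0604, 0.249]
tcp_rot: [[1.0, 0.005, -0.0], [0.005, -1.0, 0.005], [-0.0, -0.005, -1.0]]
force: [0.3, 0.4, 0.9]
opening: 0.459
scene ring (282, array([ 5.92, -0.31]), np.float64(0.1024), array([0.5223, 0.1288, 0.1024]), array([0.4924, 0.0958, 0.0985]), array([0.5548, 0.1834, 0.1068]))
scene cap [369 184  35  24 674] [385.7656 195.273 ]
scene green [245.5027 446.5919]
scene red [129.5202  53.0251]
scene red [459.6909 165.5636]
top ring (347, array([ 5.83, -0.46]), np.float64(0.1025), array([0.5155, 0.1385, 0.1025]), array([0.4906, 0.0992, 0.0979]), array([0.5515, 0.1857, 0.1093]))
top cap [246 205  24  25 459] [257.2767 216.5882]
top green [439.4394 202.8388]
top red [160.6374 193.2486]
```

View pics/c8.png

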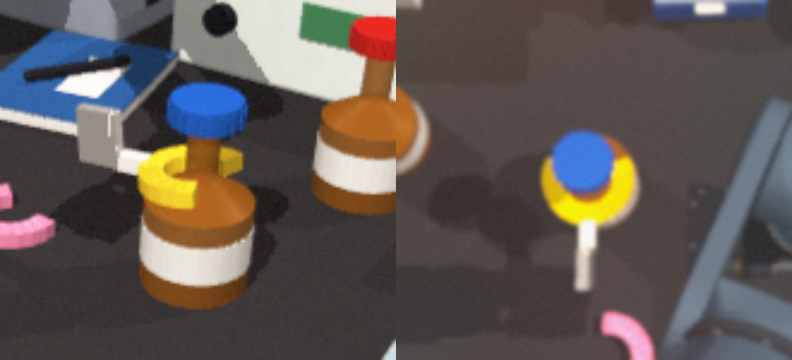

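Overshot: the ring is now +6° (fin side low). Compare the ring's rear outer arc in the saved top crops for both states, to place the level position between them.

Run:
```python
from h import *
from scipy.optimize import least_squares
np.set_printoptions(precision=4,suppress=True)
def bore(img,off,sc,z,y0):
    h=cv2.cvtColor(img,cv2.COLOR_BGR2HSV);m=cv2.inRange(h,(20,120,90),(35,255,255))
    v,u=np.nonzero(m);W=ray("top",np.c_[(u+.5)/sc[0]-.5+off[0],(v+.5)/sc[1]-.5+off[1]],z)[:,:2]
    W=W[abs(W[:,1]-y0)<.06]
    # rear/side outer edge: lowest x per y-bin and extreme y
    out=[]
    for a in np.radians(np.arange(110,251,5)):
        q=W-[.54 if z>.05 else .545,y0];ang=np.arctan2(q[:,1],q[:,0])%(2*np.pi);k=abs(ang-a)<.05
        if k.any(): out.append(W[k][np.argsort(np.hypot(*q[k].T))[-max(1,k.sum()//40)]])
    P=np.array(out)
    P=P[~(abs(P[:,1]-y0)<.012)] # drop fin link
    r=least_squares(lambda c:np.hypot(*(P-c[:2]).T)-c[2],[.54,y0,.045],loss="soft_l1",f_scale=.001)
    r2=least_squares(lambda c:np.hypot(*(P-c[:2]).T)-.045,[.54,y0],loss="soft_l1",f_scale=.001)
    return r.x,r2.x
for f in("c7","c8"):
    im=cv2.imread(f"pics/{f}.png")[:,396:]
    print(f,*bore(im,(180,150),(2.4,2.4),.104,.141))
im=cv2.imread("pics/top0.png");print("bench",*bore(im,(0,0),(1,1),.014,-.106))
for n in("scene","top"):
    p,d=vision.capture(n);h=cv2.cvtColor(p,cv2.COLOR_RGB2HSV);C=cloud(n,d,(h[...,1]<60)&(h[...,2]>100))
    C=C[(abs(C[:,:2]-[.452,.141])<[.045,.015]).all(1)&(C[:,2]>.13)&(C[:,2]<.2)]
    print(n,"fin upper",len(C),np.percentile(C,[3,50,97],axis=0).round(4).tolist())
```

```text
c7 [0.5425 0.1422 0.0471] [0.5397 0.1422]
c8 [0.532  0.1424 0.0461] [0.5304 0.1424]
bench [ 0.5435 -0.1054  0.0464] [ 0.5416 -0.1054]
scene fin upper 20 [[0.4407, 0.1336, 0.1301], [0.4523, 0.1377, 0.1308], [0.4593, 0.1448, 0.1319]]
top fin upper 46 [[0.424, 0.137, 0.1301], [0.4416, 0.1418, 0.1317], [0.4579, 0.1464, 0.1352]]
```

Bore now is about 6.5 mm behind the level position (interpolating −3° → +6° over 10 mm). Regrip, lift, forward 6, set down just at contact.

```bash
python3 -m inch '[[40,0,-10,0,0],[40,0,-40,0,0],[40,0,-80,0,0],[40,0,-120,0,0],[40,-1,-160,0,0],[40,-1,-188,0,0],[40,-1,-200,0,0],[40,-1,-200,0,0]]'; python3 -m inch '[[40,0,0,0,0],[40,0,0,20,0],[40,0,0,50,0],[40,0,0,80,0],[40,0,0,110,0],[40,0,0,130,0],[40,0,0,138,0],[40,0,0,138,0]]'
```

```text
time_s: 19.4
position: [0.4533, 0.1428, 0.2511]
tcp_rot: [[1.0, 0.013, 0.002], [0.013, -1.0, 0.004], [0.003, -0.004, -1.0]]
force: [0.0, -0.5, 0.7]
opening: 0.462
time_s: 20.2
position: [0.4533, 0.1423, 0.1123]
tcp_rot: [[1.0, 0.011, 0.0], [0.011, -1.0, 0.004], [0.0, -0.004, -1.0]]
force: [-0.2, 0.4, 0.1]
opening: 0.463
```

```bash
python3 -m inch '[[40,0,1,3,0.008],[30,0,1,3,0.008],[20,0,1,3,0.008],[0,0,1,3,0.008],[0,0,1,3,0.008],[0,0,1,3,0.008],[0,0,1,3,0.008],[0,0,1,3,0.008]]'; python3 -m inch '[[0,0,0,-2,0],[0,0,0,-5,0],[0,0,0,-8,0],[0,3,0,-8,0],[0,6,0,-8,0],[0,6,0,-8,0],[0,6,0,-8,0]]';  python3 - <<'E'
from h import *
exec(open("fit.py").read()) if 0 else None
np.set_printoptions(precision=4,suppress=True)
p,d=vision.capture("scene")
m=cv2.erode(cv2.inRange(cv2.cvtColor(p,cv2.COLOR_RGB2HSV),(20,120,90),(35,255,255)),np.ones((3,3)))>0
C=cloud("scene",d,m);C=C[(abs(C[:,:2]-[.54,.141])<.06).all(1)&(C[:,2]>.09)&(C[:,2]<.13)]
for _ in range(10):
    A=np.c_[C[:,:2]-C[:,:2].mean(0),np.ones(len(C))];k=np.linalg.lstsq(A,C[:,2],rcond=None)[0];r=C[:,2]-A@k;C=C[(r>-.0025)&(r<.005)]
print(len(C),np.degrees(k[:2]),k[2],C.mean(0),"z top at rear of bore x=.515:",k[2]+k[0]*(.515-C[:,0].mean()))
E
```

```text
time_s: 21.0
position: [0.4534, 0.1413, 0.1095]
tcp_rot: [[1.0, 0.003, 0.0], [0.003, -1.0, 0.004], [0.0, -0.004, -1.0]]
force: [-0.3, 0.5, 2.0]
opening: 0.134
time_s: 21.7
position: [0.4594, 0.1413, 0.1173]
tcp_rot: [[1.0, 0.003, 0.0], [0.003, -1.0, 0.004], [0.0, -0.004, -1.0]]
force: [-0.3, -0.6, -2.0]
opening: 0.135
294 [ 5.6509 -0.1586] 0.10994668419393368 [0.5298 0.1289 0.1099] z top at rear of bore x=.515: 0.10849052442921203
```

```bash
python3 -m inch '[[0,0,0,1,0],[0,0,0,2,0],[0,0,0,3,0],[0,0,0,3,0],[0,0,0,3,0]]'; python3 -m inch '[[0,0,0,1,0],[0,0,0,1,0],[0,0,0,1,0]]'
```

```text
time_s: 22.25
position: [0.4592, 0.1413, 0.1143]
tcp_rot: [[1.0, 0.003, -0.0], [0.003, -1.0, 0.004], [-0.0, -0.004, -1.0]]
force: [-0.6, 0.2, -2.1]
opening: 0.132
time_s: 22.55
position: [0.4593, 0.1413, 0.1134]
tcp_rot: [[1.0, 0.003, 0.0], [0.003, -1.0, 0.004], [0.0, -0.004, -1.0]]
force: [0.3, 0.5, -1.6]
opening: 0.137
```

```bash
python3 -m inch '[[0,0,0,1,0],[0,0,0,1,0],[0,0,0,1,0]]'; python3 -m inch '[[14,0,0,0,0],[17,0,0,0,0],[20,0,0,0,0],[30,0,0,0,0],[40,0,0,0,0],[40,0,0,0,0]]'
cat > fin.py <<'E'
from h import *
np.set_printoptions(precision=4,suppress=True)
for n in("scene","top"):
    D=[vision.capture(n) for _ in range(2)];p=D[0][0];d=np.mean([x[1] for x in D],0)
    m=cv2.erode(cv2.inRange(cv2.cvtColor(p,cv2.COLOR_RGB2HSV),(20,120,90),(35,255,255)),np.ones((3,3)))>0
    C=cloud(n,d,m);C=C[(abs(C[:,:2]-[.54,.141])<.06).all(1)&(C[:,2]>.09)&(C[:,2]<.125)]
    if len(C)<100: continue
    for _ in range(10):
        A=np.c_[C[:,:2]-C[:,:2].mean(0),np.ones(len(C))];k=np.linalg.lstsq(A,C[:,2],rcond=None)[0];r=C[:,2]-A@k;C=C[(r>-.0025)&(r<.005)]
    print(n,len(C),"slopes",np.degrees(k[:2]),k[2],C.min(0),C.max(0))
    for s,c,m in comps(p,(100,150,60),(125,255,255)):
        if abs(c-([385,195] if n=="scene" else [257,217])).max()<20: print(n,"cap",s,c)
    for s,c,m in comps(p,(55,120,40),(85,255,255),600): print(n,"green",c)
    for s,c,m in comps(p,(0,180,80),(6,255,255),400): print(n,"red",c)
    cv2.imwrite(f"pics/last_{n}.png",p[:,:,::-1])
E
python3 fin.py
```

```text
time_s: 22.85
position: [0.4592, 0.1413, 0.1128]
tcp_rot: [[1.0, 0.003, 0.0], [0.003, -1.0, 0.004], [0.0, -0.004, -1.0]]
force: [-3.1, -0.1, 4.4]
opening: 0.138
time_s: 23.45
position: [0.4593, 0.1413, 0.1127]
tcp_rot: [[1.0, 0.003, 0.0], [0.003, -1.0, 0.004], [0.0, -0.004, -1.0]]
force: [-0.1, -0.2, -0.8]
opening: 0.408
scene 318 slopes [-0.1835  0.1037] 0.1041083268348841 [0.4989 0.0948 0.1016] [0.5614 0.1841 0.106 ]
scene cap [361 170  12  15  86] [365.6395 175.5   ]
scene cap [369 184  35  24 673] [385.9465 195.3299]
scene green [245.4813 446.578 ]
scene red [123.9735  52.7383]
scene red [459.7318 165.5318]
```

Level now: slopes −0.2° / 0.1°, top face at 0.104 m (underside ≈ 90–91 mm). Retreat and do the last check.

```bash
python3 -m inch '[[40,0,0,-4,0],[40,0,0,-15,0],[40,0,0,-40,0],[40,0,0,-70,0],[40,0,0,-105,0],[40,0,0,-130,0],[40,0,0,-140,0],[40,0,0,-140,0]]'; python3 -m inch '[[40,0,10,0,0],[40,0,40,0,0],[40,0,80,0,0],[40,0,120,0,0],[40,0,160,0,0],[40,0,190,0,0],[40,0,200,0,0],[40,0,200,0,0]]'; python3 fin.py; python3 -c "
import cv2,numpy as np
a=cv2.imread('pics/last_scene.png')[150:300,300:465];b=cv2.imread('pics/last_top.png')[150:300,180:345]
cv2.imwrite('pics/c9.png',np.hstack([cv2.resize(x,(396,360)) for x in(a,b)]))"
```

```text
time_s: 24.45
position: [0.46, 0.1409, 0.2545]
tcp_rot: [[1.0, 0.003, 0.005], [0.003, -1.0, 0.004], [0.005, -0.004, -1.0]]
force: [-0.2, -0.3, -0.7]
opening: 0.459
time_s: 25.25
position: [0.4599, -0.0602, 0.2524]
tcp_rot: [[1.0, 0.0, 0.002], [0.0, -1.0, 0.005], [0.002, -0.005, -1.0]]
force: [-0.2, -0.1, 0.2]
opening: 0.457
scene 320 slopes [-0.1592  0.1185] 0.10406750753082761 [0.4991 0.0949 0.1015] [0.561  0.1839 0.1055]
scene cap [369 184  35  24 675] [385.7452 195.2874]
scene green [245.4701 446.5705]
scene red [129.5983  53.0004]
scene red [459.7192 165.4886]
top 286 slopes [0.2239 0.1729] 0.10500943344294786 [0.4971 0.0971 0.1025] [0.559  0.186  0.1094]
top cap [246 205  23  24 448] [257.3036 216.5268]
top green [439.4478 202.8063]
top red [160.6636 193.2187]
```

View pics/c9.png

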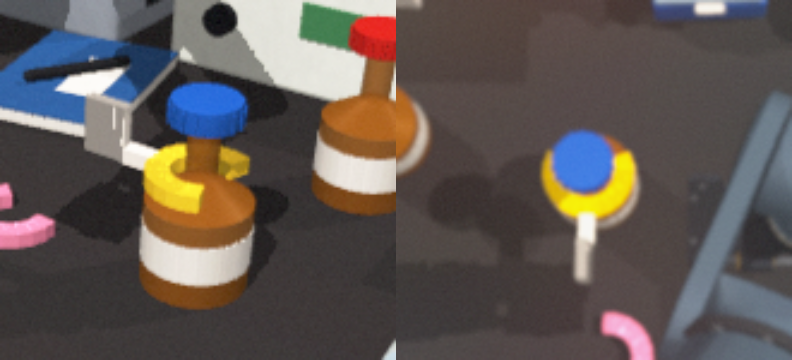

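The ring lies level on the shoulder round the neck (scene crop (195,175)); the gripper is well away.

```bash
python3 -c "
from rig import bot
print(bot.hand_in())"
```

```text
the job is handed in; nothing more can be done
None
```

The large yellow C-ring is round the blue-capped bottle's neck, below the cap and resting on the shoulder. I let go of it and handed the job in at about 25.5 s of the 43 s allowed.

- **Placing:** It took three settings. The first left the ring about 3° off level and the second about 6° the other way. I regripped and moved it each time.
- **Last checks:** Both cameras show it within about 0.25° of level. Its top face is at 104–105 mm, so its underside is at about 90–91 mm against the 91 mm expected.
- **Other things:** The blue and red caps and the green ring are within about 0.3 pixel of where they started, apart from a 0.1–0.2 pixel shift and occlusion noise. The gripper was well clear at hand-in. The wrist force readings I saw stayed below about 6 N.
- **Disagreement:** The top camera's slope reading is less reliable. It read about −2.3° for the same ring lying flat on the bench, where the scene camera read 0°. For the final tilt I relied mainly on the scene camera.

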